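Sort bolts and pulley wheels into the bins under the wire shelf

TASK

Sort the loose hardware on the bench: put both bolts in the wooden box and both pulley wheels in the round tin. The box and the tin stand under the low wire shelf; leave them standing where they are, do not knock against the shelf, and leave the jar and the carton alone.

Things in the scene. Friction and masses are not known exactly. Their poses are not given: they have to be found in the camera images.
- bolt_long: steel hex bolt with a nut on its end, lying on the bench, 100 mm long overall; shank 18 mm thick, hexagonal head and nut 28 mm across flats; the bare shank between them is about 65 mm long, its middle within 3 mm of the origin. Origin at mid-length on the bolt's axis (14 mm above the bench); x axis along the bolt from head to nut, horizontal. About 0.2 kg
- bolt_short: steel hex bolt with a nut on its end, lying on the bench, 85 mm long overall; shank 18 mm thick, hexagonal head and nut 28 mm across flats; the bare shank between them is about 50 mm long, its middle within 3 mm of the origin. Origin at mid-length on the bolt's axis (14 mm above the bench); x axis along the bolt from head to nut, horizontal. About 0.2 kg
- wheel_large: steel pulley wheel with a shallow groove round its rim and a dark hub, lying flat on the bench, 54 mm diameter, 24 mm thick. Origin at the centre of its underside, z axis along the wheel's axis. About 0.15 kg
- wheel_small: steel pulley wheel with a shallow groove round its rim and a dark hub, lying flat on the bench, 46 mm diameter, 24 mm thick. Origin at the centre of its underside, z axis along the wheel's axis. About 0.15 kg
- box: open-topped box of light wood, 150 (x) by 180 (y) mm outside, 70 mm high, walls and floor 7 mm; loose, 0.8 kg; origin at the centre of its underside, z up. It stands under the wire shelf, its front wall sticking out up to about 25 mm in front of the shelf's front rail; box and tin may stand either way round
- tin: round open-topped bare metal tin, 150 mm outside diameter, 80 mm high, walls and floor 4 mm; loose, 0.6 kg; origin at the centre of its underside, z up. It stands beside the box under the wire shelf, its rim sticking out up to about 25 mm in front of the shelf's front rail
- shelf: fixed wire shelf over the bins, 560 mm wide. Origin on the bench below the middle of its front rail; x points away from the robot into the shelf, y along the rail, z up. Rail: front face at x 0, underside 330 mm, top 355 mm high. Wire deck 160 mm deep, small carton on it; 440 mm posts at the back corners. Open below the rail: reach in from the robot with the tool leaning some 30 to 40 degrees
- jar: bystander: closed glass jar, 70 mm diameter, 100 mm high, at the right of the work; origin at the centre of its underside
- carton: bystander: small cardboard carton 90 by 120 by 60 mm at the left of the work; origin at the centre of its underside
There are look-alikes about, which are no part of the job. What is shaped like the bolt_short but blue or yellow is not meant. Of the things that look like the box, the larger one is meant.

How it is judged:
By the outcome, as a careful person would: the job done as asked, in the order asked, and still so for the second after the job is handed in, with the robot touching nothing.
It also fails if it takes over 72 s, if anything falls off the work surface, if the arm or the gripper's body presses on something with over 40 N, if the wrist force passes 120 N, or if a joint passes its speed limit or range.

ROBOT

A 6-joint arm with a two-finger parallel gripper is mounted at the origin on the work surface. World frame = base frame: x ahead of the robot, y to its left, z up, the work surface at z = 0. Lengths are in mm, angles in rad, forces in N, time in s.
With the tool pointing down it reaches from about 375 to 925 mm from the base axis. Payload 5.7 kg.
Tool frame: the origin (TCP) lies midway between the tips of the shut fingers; the grasp point (between the pads) lies 19 mm behind it; z points along the fingers, y is the direction in which the jaws open and shut (so a half turn about z gives the same grasp; the last joint's range is limited). The gripper opens to 85 mm and grips with 20 to 120 N. Pads are 22 mm wide; open, the fingers measure 114 mm over their backs; the gripper's body (76 mm by 85 mm) begins 54 mm behind the grasp point. The pads swing forward as they close: fully open they stand 13 mm farther back than shut.
Start: joints at [1.164, 0.359, 1.51, -0, 1.272, -0.115], TCP at [172.599, 574.607, 231.267] pointing down, gripper open.
Joint ranges: [-2.97, 2.97], [-1.01, 2.36], [0.21, 2.38], [-0.96, 4.11], [0.2, 2.71], [-2.98, 2.98]. Speed limits (rad/s): [2.39, 2.39, 3.14, 3.14, 3.14, 3.14].

INTERFACE

Orientations are given as a unit quaternion [w, x, y, z].
In Python, from station import r gives the robot as it stands. The module is installed in compiled form; this text tells all that it offers.
- The arm moves only by the tool move_arm, never from a script. Its argument "rows" is a list of rows, each an object with "travel": the shift along the tool's x, y, z in cm, a list of three; "twist": the turn about the tool's z in degrees; "claw": the closure, from 0 (fully open) to 1 (shut). A call has 1 to 10 rows; each row shifts and turns the pose as measured when the row begins, along the tool's axes as they then stand; what a row does not reach is not made up. A row lasts 1/8 s, in which the tool goes at most 62.5 mm and 10.7 degrees, less where a joint would pass 70% of its speed; a pose out of reach is approached as far as the arm can. A call with a gripper value outside its range is refused whole. The fingers move at their own pace and stop on an object; "newtons" is the grip in N (left out, the last holds). Time passes only in rows, so rows that do not move let the fingers close. It gives the time, the measured TCP pose, the force and the opening at its end, in the units of the state.
- r.get_obs(): the state, without advancing time (a new reading comes with each control period).
- r.get_image(name): name is "side" or "top" or "wrist"; returns a dict with "frame" (384x512x3 uint8, red, green, blue), "intrinsics" (3x3 intrinsics, pixels), "rvec" (rotation vector, rad) and "tvec" (3), from world to camera coordinates, as OpenCV has them; the wrist camera has in their place "T_tool_cam" (4x4, takes a point from camera to tool coordinates, whose origin is the TCP and whose axes are the flange's). Camera axes: x right, y down, z forward; pixel columns grow to the right and rows downward; lengths in mm; the calibration is good to about 2 mm. A picture is of the moment at which its call begins: read the wrist's pose just before it. There is no depth.
- r.hand_in(): hands the job in, once; it reports no verdict.
Trained networks look in a picture, given as the dict that the camera call returned (one of the last four; its "shot" number tells which), for a name from the list of things; names that differ only in an ending like _2 or _b are one class to them, and where a whole thing is asked for, a point or a joint stands for the part that bears it (a point fixed in the world has none). Each returns a list of dicts, best first, with "conf" (0 to 1); they miss things now and then, are a little off and sometimes report something else, mostly with a low value. They report only what shows in the picture. A call takes as long as a camera call. They do not tell look-alikes from the thing itself.
- r.spot_in(target, picture): "xyz" ([x, y, z] in mm, in the coordinates of the camera as it stood for that picture, good to about 4 mm: the middle of the surface that is visible of it).
- r.place_of(target, picture): "xyz" ([x, y, z] in mm, in the coordinates of the camera as it stood for that picture, good to about 4 mm: a listed point, or the origin of a listed thing).
The state is a dict: "time_s": time; "joint_pos": joint angles; "qvel": joint speeds; "joint_torque": joint torques, N m; "position": TCP position; "eef_rot": TCP orientation; "wrist_force": force on the tool from outside, world axes, zero at the start; "torque": the same for the moment, N m; "gripper_width": opening from 0.0 (shut) to 1.0 (fully open).
Only numpy, scipy, OpenCV 4.12 (cv2) and the standard library are available. Lean on these libraries where they do the work, as an engineer would, in place of code of your own. Each camera call takes 0.05 s, during which the arm holds its last target. There are 200 camera calls.

## Working session

There is one attempt and no reset: what is moved stays moved. The work goes in short steps, Python scripts to look and compute and a tool call to move; the robot and the scene stay as the last step left them, time stands still between calls to the robot, and variables do not carry over. Pictures are saved under pics/ and viewed, about 8 in all and at most 12, crops included, and the job is handed in when it is done.

Besides the shell and the picture viewer there is one more tool, called after "Emit:" as a command line: name --argument value ..., lists and objects as JSON in quotes. move_arm: Moves the arm, as the interface text tells. Its arguments: {"type":"object","properties":{"rows":{"type":"array","items":{"type":"object","properties":{"travel":{"type":"array","items":{"type":"number"}},"twist":{"type":"number"},"claw":{"type":"number"}}}},"newtons":{"type":"number"}},"required":["rows"]}

```bash
mkdir -p pics; cat > h.py <<'E'
import numpy as np, cv2
from scipy.spatial.transform import Rotation as R
from station import r
np.set_printoptions(precision=1,suppress=True)
def cam2w(p,P,obs=None):
    P=np.asarray(P,float)
    if 'T_tool_cam' in p:
        q=obs['eef_rot']; M=R.from_quat([q[1],q[2],q[3],q[0]]).as_matrix()
        T=np.array(p['T_tool_cam']); return M@(T[:3,:3]@P+T[:3,3])+np.array(obs['position'])
    M=cv2.Rodrigues(np.array(p['rvec'],float))[0]
    return M.T@(P-np.array(p['tvec'],float).ravel())
def shot(name,fn=None):
    o=r.get_obs(); p=r.get_image(name)
    if fn: cv2.imwrite('pics/'+fn,cv2.cvtColor(p['frame'],cv2.COLOR_RGB2BGR))
    return o,p
def proj(p,w):
    M=cv2.Rodrigues(np.array(p['rvec'],float))[0]
    c=M@np.asarray(w,float)+np.array(p['tvec'],float).ravel(); u=np.array(p['intrinsics'])@c; return u[:2]/u[2]
E
python3 - <<'E'
from h import *
ims=[]
for n in ['top','side']:
    o,p=shot(n); ims.append(p['frame'])
    for t in ['bolt_long','bolt_short','wheel_large','wheel_small','box','tin','shelf','jar','carton']:
        for d in r.place_of(t,p):
            w=cam2w(p,d['xyz']); print(n,t,round(d['conf'],2),w,proj(p,w))
    cv2.imwrite(f'pics/{n}0.png',p['frame'][:,:,::-1])
print(r.get_obs())
E
```

```text
top bolt_long 0.77 [436.9 226.1   9.5] [165.7 220.4]
top bolt_short 0.76 [338.3 -86.3  14.2] [275.2 258.8]
top bolt_short 0.63 [ 305.9 -218.2   10.2] [322.2 271.8]
top bolt_short 0.59 [ 458.4 -111.7   13. ] [285.2 216.1]
top wheel_large 0.57 [446.5  94.9   0.3] [212.4 218.6]
top wheel_small 0.8 [ 440.4 -230.9    2.2] [326.8 223.9]
top box 0.82 [ 652.2 -168.9   -0.1] [306.  150.3]
top box 0.59 [ 632.6 -493.8    0.9] [418.8 159.8]
top tin 0.86 [664.   62.6  -4.8] [226.5 144.6]
top jar 0.98 [ 374.7 -441.2   -0.6] [401.1 249.3]
top carton 0.69 [457.4 448.2  -2.5] [ 89.8 211.4]
side bolt_long 0.49 [435.1 232.2  14.9] [196.4 160.3]
side bolt_short 0.83 [ 309.1 -221.    17.3] [217.  292.6]
side bolt_short 0.7 [ 459.4 -107.7   17.6] [252.2 233.7]
side bolt_short 0.51 [340.6 -81.5   9.5] [206.8 245.1]
side wheel_large 0.53 [445.4  92.8  -2.8] [217.3 191.4]
side wheel_small 0.53 [ 442.8 -232.3   -2.6] [269.4 277.6]
side wheel_small 0.48 [ 656.5 -166.9   -1.6] [326.  227.2]
side box 0.83 [ 654.7 -164.2    1.1] [325.  226.1]
side box 0.81 [ 633.4 -488.5    2.3] [403.1 334.2]
side box 0.41 [434.9 229.9  13.8] [196.6 161. ]
side tin 0.57 [662.7  65.   -1.1] [284.6 174. ]
side jar 0.72 [ 380.1 -439.5    0.6] [292. 369.]
side carton 0.91 [454.1 451.8  -1.3] [179.4 125.6]
{'time_s': 1.0, 'joint_pos': array([ 1.2,  0.4,  1.5, -0. ,  1.3, -0.1]), 'qvel': array([ 0., -0.,  0.,  0., -0., -0.]), 'joint_torque': array([ -0. , -52.8, -27.9,  -0. ,   0. ,   0. ]), 'position': array([172.6, 574.6, 231.3]), 'eef_rot': array([ 0. ,  0.1,  1. , -0. ]), 'wrist_force': array([ 0.5,  0.3, -0.6]), 'torque': array([-0., -0., -0.]), 'gripper_width': 1.0023035070328477}
```

View pics/top0.png

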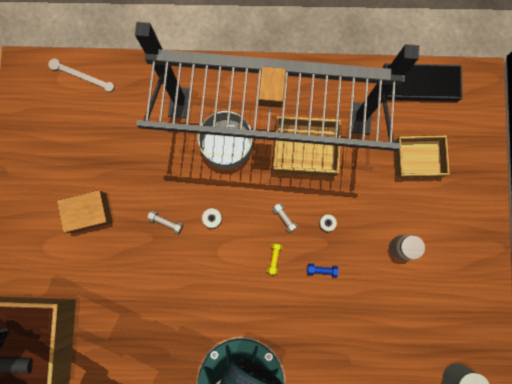

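View pics/side0.png

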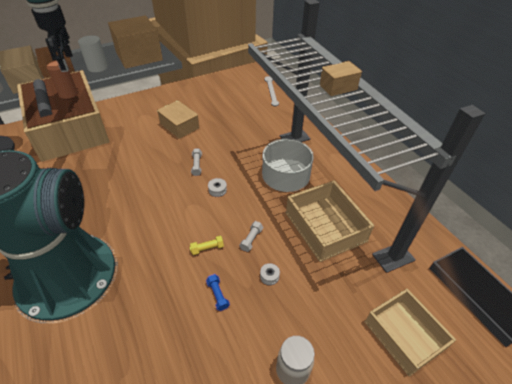

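The top view shows the steel short bolt at (285,217), the long bolt at (165,222), the wheels at (212,218) and (328,223), the tin at (225,140), the large box at (306,150) and the rail from (138,124) to (398,146). The side view agrees. Blue and yellow bolts and the small right-hand box are decoys.

```bash
cat >> h.py <<'E'
def pix2w(p,uv,z):
    M=cv2.Rodrigues(np.array(p['rvec'],float))[0]; C=-M.T@np.array(p['tvec'],float).ravel()
    d=M.T@np.linalg.inv(p['intrinsics'])@np.array([uv[0],uv[1],1.]); return C+d*(z-C[2])/d[2]
def rot(o): q=o['eef_rot']; return R.from_quat([q[1],q[2],q[3],q[0]]).as_matrix()
def go(target,o=None):
    o=o or r.get_obs(); d=np.array(target)-o['position']; return rot(o).T@d/10
E
python3 - <<'E'
from h import *
o,p=shot('top')
print(rot(o)); print(o['joint_pos'].round(3))
a,b=pix2w(p,(138,125),342),pix2w(p,(398,147),342); print('rail',a,b,np.degrees(np.arctan2(*(b-a)[[0,1]])))
hsv=cv2.cvtColor(p['frame'],cv2.COLOR_RGB2HSV)
for n,(u,v) in dict(long=(165,222),short=(285,217),wl=(212,218),ws=(328,223)).items():
    m=np.zeros(hsv.shape[:2],np.uint8); m[v-20:v+20,u-22:u+22]=1
    m&=((hsv[...,1]<90)&(hsv[...,2]>70)).astype(np.uint8)
    ys,xs=np.nonzero(m); P=np.array([pix2w(p,(x,y),20)[:2] for x,y in zip(xs,ys)])
    w,V=np.linalg.eigh(np.cov(P.T)); e=V[:,1]
    c=(P.max(0)+P.min(0))/2; print(n,len(xs),P.mean(0),'ang',np.degrees(np.arctan2(e[1],e[0])),P.min(0),P.max(0))
E
```

```text
[[-1.   0.3 -0. ]
 [ 0.3  1.  -0. ]
 [-0.  -0.  -1. ]]
[ 1.2  0.4  1.5 -0.   1.3 -0.1]
rail [621.2 228.5 342. ] [ 587.5 -328.5  342. ] -176.54124640542193
long 271 [433.3 228.5] ang 66.80011083366834 [402. 180.] [462.  274.8]
short 231 [ 455.7 -108.4] ang -143.13221796855314 [ 416.4 -142.1] [491.7 -76.6]
wl 292 [447.2  95.5] ang 63.297015730213474 [421.2  68.5] [475.  122.5]
ws 216 [ 442.6 -230.2] ang 120.45464548664054 [ 419.3 -253.8] [ 464.5 -206.3]
```

Emit:
move_arm --rows '[{"travel":[0,0,-6],"twist":0,"claw":0},{"travel":[0,0,-6],"twist":0,"claw":0},{"travel":[0,0,-6],"twist":0,"claw":0},{"travel":[0,0,-6],"twist":0,"claw":0}]'

```text
time_s: 1.55
position: [171.7, 572.2, 471.5]
eef_rot: [-0.002, 0.145, 0.989, -0.006]
wrist_force: [0.9, 0.4, 0.1]
gripper_width: 0.999
```

Emit:
move_arm --rows '[{"travel":[-4,-4.4,-1.5]},{"travel":[-4,-4.4,-1.5]},{"travel":[-4,-4.4,-1.5]},{"travel":[-4,-4.4,-1.5]},{"travel":[-4,-4.4,-1.5]},{"travel":[-4,-4.4,-1.5]},{"travel":[-4,-4.4,-1.5]},{"travel":[-4,-4.4,-1.5]},{"travel":[-4,-4.4,-1.5]},{"travel":[-4,-4.4,-1.5]}]'

```text
validation failed for argument at $.ro...
```

```bash
python3 -c "
from h import *
o=r.get_obs();print(o['time_s'],o['position'],rot(o).round(3));print(list(o['joint_pos'].round(3)))"
```

```text
1.55 [171.7 572.2 471.5] [[-1.   0.3 -0. ]
 [ 0.3  1.  -0. ]
 [ 0.  -0.  -1. ]]
[np.float64(1.164), np.float64(0.249), np.float64(1.101), np.float64(-0.0), np.float64(1.805), np.float64(-0.115)]
```

Emit:
move_arm --rows '[{"travel":[-4,-4.4,-1.5],"twist":0,"claw":0},{"travel":[-4,-4.4,-1.5],"twist":0,"claw":0},{"travel":[-4,-4.4,-1.5],"twist":0,"claw":0},{"travel":[-4,-4.4,-1.5],"twist":0,"claw":0},{"travel":[-4,-4.4,-1.5],"twist":0,"claw":0},{"travel":[-4,-4.4,-1.5],"twist":0,"claw":0},{"travel":[-4,-4.4,-1.5],"twist":0,"claw":0},{"travel":[-4,-4.4,-1.5],"twist":0,"claw":0},{"travel":[-4,-4.4,-1.5],"twist":0,"claw":0},{"travel":[-4,-4.4,-1.5],"twist":0,"claw":0}]'

```text
time_s: 2.8
position: [432.3, 29.9, 633.5]
eef_rot: [0.003, 0.141, 0.99, -0.0]
wrist_force: [1.6, 0.6, 0.1]
gripper_width: 1.001
```

```bash
python3 -c "
from h import *
np.set_printoptions(precision=3,suppress=True)
o=r.get_obs();print(o['time_s'],o['position']);print(rot(o));print(o['joint_pos'])"
```

```text
2.8 [432.34   29.927 633.491]
[[-0.96   0.28   0.007]
 [ 0.28   0.96  -0.001]
 [-0.007  0.001 -1.   ]]
[-0.09  -0.006  1.032 -0.001  2.109 -1.378]
```

Emit:
move_arm --rows '[{"travel":[0,0,-6],"twist":0,"claw":0},{"travel":[0,0,-6],"twist":0,"claw":0},{"travel":[0,0,-6],"twist":0,"claw":0},{"travel":[0,0,-6],"twist":0,"claw":0},{"travel":[0,0,-6],"twist":0,"claw":0}]'

```text
time_s: 3.42
position: [404.9, 22.6, 848.4]
eef_rot: [0.015, 0.147, 0.989, 0.002]
wrist_force: [0.3, -0.6, -0.5]
gripper_width: 0.996
```

```bash
cat > s.py <<'E'
from h import *
np.set_printoptions(precision=3,suppress=True)
o=r.get_obs();print(o['time_s'],o['position'],o['gripper_width'],o['wrist_force']);print(rot(o));print(o['joint_pos'])
E
python3 s.py
```

```text
3.425 [404.936  22.578 848.41 ] 0.9963484637830224 [ 0.255 -0.588 -0.46 ]
[[-0.956  0.29   0.03 ]
 [ 0.29   0.957  0.001]
 [-0.029  0.009 -1.   ]]
[-0.119  0.188  0.218  0.01   2.706 -1.386]
```

Emit:
move_arm --rows '[{"travel":[-6,1.5,0],"twist":0,"claw":0},{"travel":[-6,1.5,0],"twist":0,"claw":0},{"travel":[-6,1.5,0],"twist":0,"claw":0}]'

```text
time_s: 3.8
position: [465.8, 10.5, 802.8]
eef_rot: [-0.039, 0.146, 0.988, 0.009]
wrist_force: [-0.7, -0.1, -0.0]
gripper_width: 0.997
```

```bash
python3 s.py
```

```text
3.8 [465.774  10.479 802.76 ] 0.9974584754156264 [-0.682 -0.095 -0.041]
[[-0.954  0.289 -0.074]
 [ 0.288  0.957  0.029]
 [ 0.079  0.006 -0.997]]
[-0.141  0.297  0.214  0.044  2.708 -1.38 ]
```

Emit:
move_arm --rows '[{"travel":[3,-0.8,-5.4],"twist":0,"claw":0},{"travel":[3,-0.8,-5.4],"twist":0,"claw":0},{"travel":[3,-0.8,-5.4],"twist":0,"claw":0},{"travel":[3,-0.8,-5.4],"twist":0,"claw":0}]'

```text
time_s: 4.3
position: [367.5, 12.1, 874.5]
eef_rot: [0.049, 0.147, 0.988, 0.01]
wrist_force: [0.1, -0.4, 0.5]
gripper_width: 1.003
```

```bash
python3 s.py
```

```text
4.3 [367.545  12.141 874.491] 1.0025502159815747 [ 0.079 -0.396  0.474]
[[-0.952  0.29   0.099]
 [ 0.292  0.956  0.006]
 [-0.093  0.035 -0.995]]
[-0.18   0.122  0.214  0.057  2.708 -1.402]
```

Emit:
move_arm --rows '[{"travel":[3.5,-1,-4.9],"twist":0,"claw":0},{"travel":[3.5,-1,-4.9],"twist":0,"claw":0},{"travel":[3.5,-1,-4.9],"twist":0,"claw":0},{"travel":[3.5,-1,-4.9],"twist":0,"claw":0},{"travel":[3.5,-1,-4.9],"twist":0,"claw":0},{"travel":[3.5,-1,-4.9],"twist":0,"claw":0},{"travel":[3.5,-1,-4.9],"twist":0,"claw":0},{"travel":[3.5,-1,-4.9],"twist":0,"claw":0}]'

```text
time_s: 5.3
position: [141.2, 56.9, 950.9]
eef_rot: [0.191, 0.149, 0.97, -0.008]
wrist_force: [0.6, -0.0, -0.1]
gripper_width: 1.004
```

```bash
python3 s.py
```

```text
5.3 [141.173  56.893 950.879] 1.0041381410114232 [ 0.632 -0.043 -0.114]
[[-0.882  0.292  0.369]
 [ 0.286  0.955 -0.072]
 [-0.373  0.042 -0.927]]
[ 0.563 -0.151  0.214 -0.661  2.708 -1.355]
```

Emit:
move_arm --rows '[{"travel":[3.5,-1.4,-4.9],"twist":0,"claw":0},{"travel":[3.5,-1.4,-4.9],"twist":0,"claw":0}]'

```text
time_s: 5.55
position: [103.9, 36.8, 956.5]
eef_rot: [0.207, 0.143, 0.968, 0.008]
wrist_force: [-1.8, -31.6, -0.3]
gripper_width: 0.999
```

```bash
python3 s.py; python3 - <<'E'
from h import *
o=r.get_obs(); Rm=rot(o); z=Rm[:,2]
print('lean',np.degrees(np.arccos(-z[2])))
def des(ang):  # jaw axis perpendicular to bolt axis at ang and tool z ; returns twist
    b=np.array([np.cos(np.radians(ang)),np.sin(np.radians(ang)),0]); y=np.cross(z,b); y/=np.linalg.norm(y)
    c=Rm.T@y; t=np.degrees(np.arctan2(-c[0],c[1])); return (t+90)%180-90,y
for n,a in dict(long=66.8,short=36.9).items(): print(n,des(a))
print('wheel',des(np.degrees(np.arctan2(z[1],z[0]))))
for n,t in dict(wl=[446,94.5,120],ws=[442,-231,120],long=[434.5,229,120],short=[457.5,-109,120]).items(): print(n,go(t))
E
```

```text
5.55 [103.935  36.813 956.531] 0.9994890863523072 [ -1.812 -31.592  -0.343]
[[-0.873  0.274  0.403]
 [ 0.281  0.959 -0.043]
 [-0.398  0.075 -0.914]]
[ 0.913 -0.184  0.214 -0.964  2.708 -1.322]
lean 23.890317246680375
long (np.float64(-85.05100145935774), array([ 0.8, -0.4,  0.4]))
short (np.float64(-56.329258046513644), array([ 0.6, -0.8,  0.3]))
wheel (np.float64(-10.717704637813881), array([-0.1, -1. , -0. ]))
wl [ 5.   8.6 90. ]
ws [ -3.8 -22.7  91.3]
long [ 9.8 21.2 89. ]
short [ -1.7 -10.6  91.4]
```

Emit:
move_arm --rows '[{"travel":[1,2.5,5.5],"twist":0,"claw":0},{"travel":[1,2.5,5.5],"twist":0,"claw":0},{"travel":[2,4,4],"twist":0,"claw":0},{"travel":[2,4,4],"twist":0,"claw":0},{"travel":[2,4,4],"twist":0,"claw":0},{"travel":[2,4,4],"twist":0,"claw":0},{"travel":[0,0,6],"twist":10.5,"claw":0},{"travel":[0,0,6],"twist":10.5,"claw":0},{"travel":[0,0,6],"twist":10.5,"claw":0},{"travel":[0,0,6],"twist":10.5,"claw":0}]'

```text
time_s: 6.8
position: [282.2, 250.5, 495.1]
eef_rot: [0.19, 0.489, 0.842, 0.122]
wrist_force: [0.3, 0.8, -0.3]
gripper_width: 1.0
```

```bash
cat > t.py <<'E'
import sys
from h import *
def report(tgts, o=None):
    o=o or r.get_obs(); Rm=rot(o); z=Rm[:,2]
    print('t',round(o['time_s'],2),'pos',o['position'],'w',round(o['gripper_width'],3),'F',o['wrist_force'],'lean',np.degrees(np.arccos(-z[2])).round(1),'dir',np.degrees(np.arctan2(z[1],z[0])).round(1)); print('j',o['joint_pos'].round(2))
    for n,(t,a) in tgts.items():
        tw=None
        if a is not None:
            b=np.array([np.cos(np.radians(a)),np.sin(np.radians(a)),0]); y=np.cross(z,b); c=Rm.T@y
            tw=round((np.degrees(np.arctan2(-c[0],c[1]))+90)%180-90,1)
        print(n,'travel',go(t,o),'twist',tw)
LONG=([434.5,229,0],66.8); SHORT=([457.5,-109,0],36.9)
E
python3 -c "
from t import *
report(dict(long=([434.5,229,100],66.8)))"
```

```text
t 6.8 pos [282.2 250.5 495.1] w 1.0 F [ 0.3  0.8 -0.3] lean 26.1 dir 2.4
j [ 0.9 -0.3  1.7 -0.3  1.5  0.3]
long travel [-0.7 -4.7 42.1] twist 50.6
```

Emit:
move_arm --rows '[{"travel":[-0.5,-4.2,4.5],"twist":10.2,"claw":0},{"travel":[0,0,6.1],"twist":10.2,"claw":0.3},{"travel":[0,0,6.1],"twist":10.2,"claw":0.3},{"travel":[0,0,6.1],"twist":10.2,"claw":0.3},{"travel":[0,0,6.1],"twist":10,"claw":0.3},{"travel":[0,0,4],"twist":0,"claw":0.3},{"travel":[0,0,0],"twist":0,"claw":0.3}]'

```text
time_s: 7.68
position: [405.9, 233.7, 188.9]
eef_rot: [0.115, 0.813, 0.532, 0.207]
wrist_force: [-1.2, -0.4, -0.8]
gripper_width: 0.703
```

```bash
python3 - <<'E'
from t import *
o,p=shot('wrist','w1.png')
print(np.array(p['T_tool_cam']))
for t in ['bolt_long']:
    for d in r.place_of(t,p): print(t,round(d['conf'],2),cam2w(p,d['xyz'],o))
report(dict(long=([434.5,229,14],66.8)),o)
E
```

```text
[[  -0.    -1.    -0.3   78. ]
 [   1.    -0.    -0.     1.1]
 [  -0.    -0.3    1.  -144.4]
 [   0.     0.     0.     1. ]]
bolt_long 0.74 [434.1 231.   12.3]
t 7.67 pos [405.9 233.7 188.9] w 0.703 F [-1.2 -0.4 -0.8] lean 27.3 dir 4.2
j [ 0.5  0.1  2.2 -0.4  0.5  1.3]
long travel [-3.2 -4.6 16.8] twist -3.0
```

View pics/w1.png

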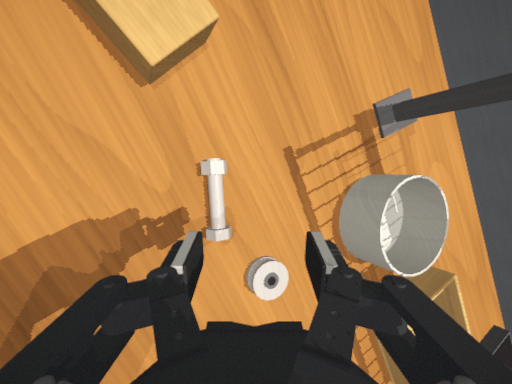

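Wrist view: the long bolt lies from (213,165) to (218,232), in line with the planned jaw direction, and the network agrees with the top view.

Emit:
move_arm --rows '[{"travel":[-1.7,-2.4,5],"twist":-3,"claw":0.55},{"travel":[-1.5,-2.2,5],"twist":0,"claw":0.55},{"travel":[0,0,1],"twist":0,"claw":0.55},{"travel":[0,0,0],"twist":0,"claw":0.55}]'

```text
time_s: 8.28
position: [421.7, 233.8, 96.7]
eef_rot: [0.117, 0.797, 0.555, 0.209]
wrist_force: [-0.2, -0.4, -0.3]
gripper_width: 0.451
```

```bash
python3 - <<'E'
from t import *
o,p=shot('wrist','w2.png')
for t in ['bolt_long']:
    for d in r.place_of(t,p): print(t,round(d['conf'],2),cam2w(p,d['xyz'],o))
report(dict(long=([434.3,229.5,14],66.8)),o)
E
```

```text
bolt_long 0.73 [431.5 230.5  14.7]
t 8.28 pos [421.7 233.8  96.7] w 0.451 F [-0.2 -0.4 -0.3] lean 27.7 dir 5.6
j [ 0.5  0.3  2.3 -1.   0.2  1.8]
long travel [-1.7 -2.2  7.9] twist 0.1
```

View pics/w2.png

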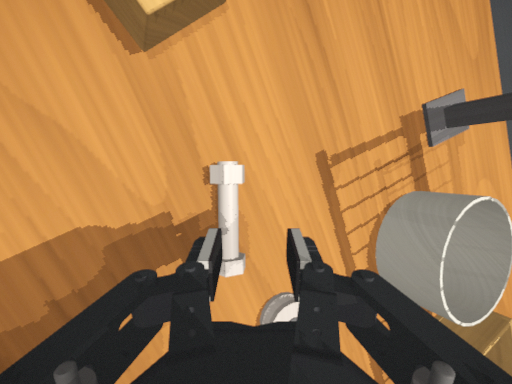

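Wrist view: the bolt now stands at (229,173) to (232,265), left of the jaw centre at about (255,250). Joint 5 is at its lower limit, so the lean has to lessen on the way down.

Emit:
move_arm --rows '[{"travel":[-0.8,-1.1,2],"twist":0,"claw":0.55},{"travel":[-0.8,-1.1,2],"twist":0,"claw":0.55},{"travel":[0,0,0],"twist":0,"claw":0.55}]'

```text
time_s: 8.75
position: [425.0, 232.9, 74.0]
eef_rot: [0.107, 0.8, 0.558, 0.195]
wrist_force: [-0.2, -0.5, 0.4]
gripper_width: 0.449
```

```bash
python3 - <<'E'
from t import *
np.set_printoptions(precision=2,suppress=True)
report(dict(long=([434,230,14],66.8)))
print(rot(r.get_obs()))
E
```

```text
t 8.75 pos [425.01 232.93  74.02] w 0.449 F [-0.19 -0.52  0.38] lean 25.7 dir 6.0
j [ 0.48  0.35  2.26 -0.96  0.2   1.75]
long travel [-1.15 -1.47  5.78] twist 0.5
[[ 0.3   0.85  0.43]
 [ 0.93 -0.36  0.05]
 [ 0.19  0.39 -0.9 ]]
```

Emit:
move_arm --rows '[{"travel":[-1.5,-2,3],"twist":0,"claw":0.55},{"travel":[-1.5,-2,3],"twist":0,"claw":0.55}]'

```text
time_s: 9.0
position: [418.4, 235.2, 38.4]
eef_rot: [0.101, 0.806, 0.56, 0.164]
wrist_force: [-0.4, 0.5, 0.1]
gripper_width: 0.45
```

```bash
python3 - <<'E'
from t import *
np.set_printoptions(precision=2,suppress=True)
report(dict(long=([434,230,14],66.8)))
print(rot(r.get_obs()))
E
```

```text
t 9.0 pos [418.36 235.23  38.39] w 0.45 F [-0.39  0.47  0.08] lean 22.2 dir 3.3
j [ 0.49  0.43  2.24 -0.96  0.2   1.77]
long travel [-0.36  0.7   2.84] twist 1.0
[[ 0.32  0.87  0.38]
 [ 0.94 -0.35  0.02]
 [ 0.15  0.35 -0.93]]
```

Emit:
move_arm --rows '[{"travel":[-0.4,0.5,1],"twist":1,"claw":0.6},{"travel":[0,0,0],"twist":0,"claw":0.6}]'

```text
time_s: 9.25
position: [426.2, 232.1, 32.7]
eef_rot: [0.101, 0.812, 0.552, 0.161]
wrist_force: [0.6, -0.6, 0.3]
gripper_width: 0.404
```

```bash
python3 - <<'E'
from t import *
np.set_printoptions(precision=2,suppress=True)
report(dict(long=([434,230,14],66.8)))
o,p=shot('wrist')
for t in ['bolt_long']:
    for d in r.place_of(t,p): print(t,round(d['conf'],2),cam2w(p,d['xyz'],o))
E
```

```text
t 9.25 pos [426.22 232.09  32.73] w 0.404 F [ 0.64 -0.56  0.32] lean 22.0 dir 2.2
j [ 0.48  0.45  2.23 -0.96  0.2   1.78]
long travel [-0.21  0.11  2.02] twist 0.0
bolt_long 0.6 [434.78 230.42  15.53]
```

Emit:
move_arm --rows '[{"travel":[-0.3,0.3,1.3],"twist":0,"claw":0.6},{"travel":[0,0.3,1.3],"twist":0,"claw":0.6},{"travel":[0,0,0],"twist":0,"claw":0.6}]'

```text
time_s: 9.72
position: [443.1, 231.7, 18.5]
eef_rot: [0.103, 0.813, 0.552, 0.155]
wrist_force: [-1.7, -0.0, -0.4]
gripper_width: 0.399
```

```bash
python3 - <<'E'
from t import *
np.set_printoptions(precision=2,suppress=True)
report(dict(long=([434,230,14],66.8)))
E
```

```text
t 9.72 pos [443.14 231.72  18.52] w 0.399 F [-1.74 -0.02 -0.41] lean 21.4 dir 0.6
j [ 0.46  0.49  2.2  -0.96  0.2   1.77]
long travel [-0.54 -0.88  0.09] twist 0.1
```

Emit:
move_arm --rows '[{"travel":[0,-0.8,0.1],"twist":0,"claw":0.6},{"travel":[-0.3,0,0.6],"twist":0,"claw":0.6}]'

```text
time_s: 9.98
position: [439.2, 233.6, 13.4]
eef_rot: [0.101, 0.814, 0.552, 0.15]
wrist_force: [-0.4, 0.4, 0.5]
gripper_width: 0.404
```

```bash
python3 - <<'E'
from t import *
np.set_printoptions(precision=2,suppress=True)
report(dict(long=([434,230,14],66.8)))
E
```

```text
t 9.97 pos [439.23 233.59  13.45] w 0.404 F [-0.42  0.44  0.51] lean 20.9 dir 0.3
j [ 0.47  0.5   2.2  -0.96  0.2   1.78]
long travel [-0.51 -0.3  -0.24] twist 0.1
```

Emit:
move_arm --rows '[{"travel":[-0.4,-0.3,0.5],"twist":0,"claw":0.6},{"travel":[0,0,0.2],"twist":0,"claw":0.6},{"travel":[0,0,0],"twist":0,"claw":1},{"travel":[0,0,0],"twist":0,"claw":1},{"travel":[0,0,0],"twist":0,"claw":1}]' --newtons 60

```text
time_s: 10.6
position: [438.9, 232.8, 9.1]
eef_rot: [0.101, 0.814, 0.552, 0.147]
wrist_force: [0.0, 0.3, -1.0]
gripper_width: 0.18
```

```bash
python3 - <<'E'
from t import *
np.set_printoptions(precision=2,suppress=True)
report(dict(long=([434,230,14],66.8)))
o,p=shot('wrist','w3.png')
E
```

```text
t 10.6 pos [438.94 232.76   9.11] w 0.18 F [ 0.03  0.3  -1.03] lean 20.5 dir -0.3
j [ 0.47  0.51  2.19 -0.96  0.2   1.78]
long travel [-0.37 -0.17 -0.63] twist 0.2
```

View pics/w3.png

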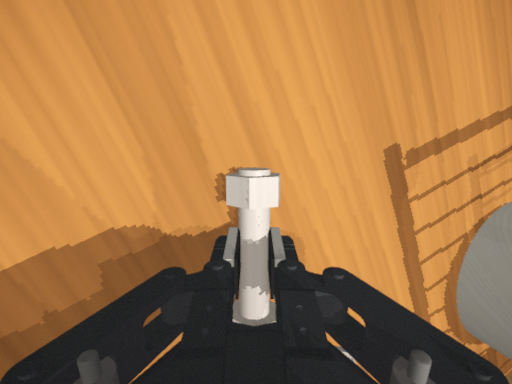

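The shank is between the closed jaws, with the head at (253,188). I'll lift and fit the arm's kinematics so the lean can be planned.

Emit:
move_arm --rows '[{"travel":[0,0,-3],"twist":0,"claw":1},{"travel":[0,0,-5],"twist":0,"claw":1},{"travel":[0,0,-5],"twist":0,"claw":1}]'

```text
time_s: 11.02
position: [390.4, 231.8, 129.2]
eef_rot: [0.099, 0.815, 0.553, 0.141]
wrist_force: [1.7, -1.1, -2.0]
gripper_width: 0.18
```

```bash
cat > kin.py <<'E'
from t import *
from scipy.optimize import least_squares
D=[((600,0,231.3),(0,0,-1),.359,1.51),((597.4,0,471.5),(0,0,-1),.249,1.101),((432.3,29.9,633.5),(.007,-.001,-1),-.006,1.032),
((404.9,22.6,848.4),(.03,.001,-1),.188,.218),((465.8,10.5,802.8),(-.074,.029,-.997),.297,.214),((367.5,12.1,874.5),(.099,.006,-.995),.122,.214),
((141.2,56.9,950.9),(.369,-.072,-.927),-.151,.214),((103.9,36.8,956.5),(.403,-.043,-.914),-.184,.214)]
if __name__=='__main__':
    o=r.get_obs(); D.append((o['position'],rot(o)[:,2],o['joint_pos'][1],o['joint_pos'][2]))
    def f(x):
        a,L2,L3,b,h,d=x; e=[]
        for p,z,q2,q3 in D:
            w=np.array(p)-d*np.array(z); q=q2+q3
            e+=[a+L2*np.sin(q2)+L3*np.sin(q)+b*np.cos(q)-np.hypot(w[0],w[1]), h+L2*np.cos(q2)+L3*np.cos(q)-b*np.sin(q)-w[2]]
        return e
    s=least_squares(f,[50,350,350,0,400,250]); print(s.x, np.abs(s.fun).max())
    report({},o); print(o['joint_pos'].round(3),rot(o).round(3))
E
python3 kin.py
```

```text
[ 23.9 539.9 432.2 110.8 294.2 329.8] 16.741633049335462
t 11.03 pos [390.4 231.8 129.2] w 0.18 F [ 1.7 -1.1 -2. ] lean 19.9 dir -0.9
j [ 0.5  0.2  2.2 -0.4  0.5  1.2]
[ 0.5  0.2  2.2 -0.4  0.5  1.2] [[ 0.3  0.9  0.3]
 [ 0.9 -0.4 -0. ]
 [ 0.1  0.3 -0.9]]
```

```bash
python3 -c "
from t import *
report(dict(stage=([500,-167,170],86.5)))"
```

```text
t 11.03 pos [390.4 231.8 129.2] w 0.18 F [ 1.7 -1.1 -2. ] lean 19.9 dir -0.9
j [ 0.5  0.2  2.2 -0.4  0.5  1.2]
stage travel [-32.8  25.6   0.1] twist -18.3
```

Emit:
move_arm --rows '[{"travel":[-4.7,3.7,0],"twist":0,"claw":1},{"travel":[-4.7,3.7,0],"twist":0,"claw":1},{"travel":[-4.7,3.7,0],"twist":0,"claw":1},{"travel":[-4.7,3.7,0],"twist":0,"claw":1},{"travel":[-4.7,3.7,0],"twist":0,"claw":1},{"travel":[-4.7,3.7,0],"twist":0,"claw":1},{"travel":[-4.6,3.4,0],"twist":0,"claw":1},{"travel":[0,0,0],"twist":-9,"claw":1},{"travel":[0,0,0],"twist":-9,"claw":1},{"travel":[0,0,0],"twist":0,"claw":1}]'

```text
time_s: 12.28
position: [498.5, -159.7, 171.1]
eef_rot: [0.118, 0.713, 0.68, 0.125]
wrist_force: [-0.2, -0.6, -3.5]
gripper_width: 0.186
```

```bash
python3 - <<'E'
from t import *
o,p=shot('side'); o,q=shot('top')
report(dict(place=([618,-160,110],86.5)))
im=np.vstack([p['frame'][60:330],q['frame'][90:384]])
cv2.imwrite('pics/s1.png',im[:,:,::-1])
E
```

```text
t 12.38 pos [ 498.4 -159.1  171. ] w 0.185 F [ 0.2 -1.3 -2.2] lean 19.8 dir 0.5
j [-0.6  0.2  2.   0.3  0.7 -0.7]
place travel [0.3 9.2 9.8] twist 0.5
```

View pics/s1.png

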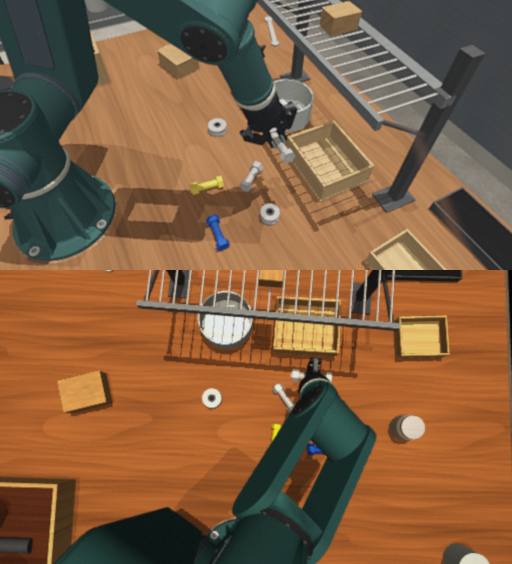

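Views: the bolt is held at (283,150) in the side crop, and the tool stands in front of the box. At 20° lean the thick last link would pass close to the rail, so I'll add lean by reaching out high above the shelf.

Emit:
move_arm --rows '[{"travel":[0,2.1,-5.8],"twist":0,"claw":1},{"travel":[0,2.1,-5.8],"twist":0,"claw":1},{"travel":[0,2.1,-5.8],"twist":0,"claw":1},{"travel":[0,2.1,-5.8],"twist":0,"claw":1},{"travel":[0,2.1,-5.8],"twist":0,"claw":1},{"travel":[0,2.1,-5.8],"twist":0,"claw":1},{"travel":[0,2.1,-5.8],"twist":0,"claw":1},{"travel":[0,2.1,-5.8],"twist":0,"claw":1},{"travel":[0,2.1,-5.8],"twist":0,"claw":1}]'

```text
time_s: 13.5
position: [496.4, -166.1, 728.4]
eef_rot: [0.105, 0.722, 0.673, 0.124]
wrist_force: [1.1, -1.1, -1.3]
gripper_width: 0.183
```

```bash
python3 -c "
from t import *
report(dict(place=([618,-160,110],86.5)))"
```

```text
t 13.5 pos [ 496.4 -166.1  728.4] w 0.183 F [ 1.1 -1.1 -1.3] lean 18.7 dir 2.6
j [-0.6  0.   0.8  0.2  2.  -0.4]
place travel [-0.9 -8.3 62.5] twist -0.8
```

Emit:
move_arm --rows '[{"travel":[0,5.9,2],"twist":0,"claw":1},{"travel":[0,5.9,2],"twist":0,"claw":1},{"travel":[0,5.9,2],"twist":0,"claw":1},{"travel":[0,5.9,2],"twist":0,"claw":1},{"travel":[0,5.9,2],"twist":0,"claw":1}]'

```text
time_s: 14.12
position: [783.0, -177.0, 701.6]
eef_rot: [0.123, 0.724, 0.665, 0.136]
wrist_force: [0.9, -1.0, -2.7]
gripper_width: 0.178
```

```bash
python3 -c "
from t import *
report(dict(place=([618,-160,110],86.5)))"
```

```text
t 14.12 pos [ 783.  -177.   701.6] w 0.178 F [ 0.9 -1.  -2.7] lean 21.1 dir 0.5
j [-0.4  0.5  0.2  0.1  2.1 -0.2]
place travel [ -1.6 -36.7  49.3] twist -1.6
```

Emit:
move_arm --rows '[{"travel":[0,6.2,0],"twist":0,"claw":1},{"travel":[0,6.2,0],"twist":0,"claw":1},{"travel":[0,6.2,0],"twist":0,"claw":1}]'

```text
time_s: 14.5
position: [875.6, -169.8, 669.5]
eef_rot: [0.162, 0.719, 0.654, 0.168]
wrist_force: [-0.4, 0.1, -3.2]
gripper_width: 0.183
```

```bash
python3 -c "
from t import *
report(dict(place=([618,-160,110],86.5)))"
```

```text
t 14.5 pos [ 875.6 -169.8  669.5] w 0.183 F [-0.4  0.1 -3.2] lean 27.0 dir -1.6
j [-0.3  0.6  0.2  0.1  1.9 -0.1]
place travel [ -3.  -48.3  38.2] twist -2.1
```

Emit:
move_arm --rows '[{"travel":[0,6.2,-0.5],"twist":0,"claw":1},{"travel":[0,6.2,-0.5],"twist":0,"claw":1},{"travel":[0,-5.5,-2.8],"twist":0,"claw":1},{"travel":[0,-5.5,-2.8],"twist":0,"claw":1},{"travel":[0,-5.5,-2.8],"twist":0,"claw":1},{"travel":[0,-5.5,-2.8],"twist":0,"claw":1},{"travel":[0,-5.5,-2.8],"twist":0,"claw":1}]'

```text
time_s: 15.38
position: [622.8, -133.0, 623.3]
eef_rot: [0.177, 0.72, 0.644, 0.189]
wrist_force: [-0.6, -0.7, -1.5]
gripper_width: 0.178
```

```bash
python3 -c "
from t import *
report(dict(stage=([480,-165,170],86.5)))"
```

```text
t 15.38 pos [ 622.8 -133.   623.3] w 0.178 F [-0.6 -0.7 -1.5] lean 30.0 dir -1.5
j [-0.4  0.   1.1  0.2  1.5 -0.3]
stage travel [ -6.6 -34.5  32.2] twist -3.2
```

Emit:
move_arm --rows '[{"travel":[-1.5,-5.2,-3],"twist":-3.2,"claw":1},{"travel":[-1.5,-5.2,-3],"twist":0,"claw":1},{"travel":[0,-3.4,-1],"twist":0,"claw":1},{"travel":[0,-3.1,5.3],"twist":0,"claw":1},{"travel":[0,-3.1,5.3],"twist":0,"claw":1},{"travel":[0,-3.1,5.3],"twist":0,"claw":1},{"travel":[0,-3.1,5.3],"twist":0,"claw":1},{"travel":[0,-3.1,5.3],"twist":0,"claw":1},{"travel":[0,-3.1,5.3],"twist":0,"claw":1}]'

```text
time_s: 16.5
position: [456.0, -137.9, 241.9]
eef_rot: [0.185, 0.707, 0.657, 0.184]
wrist_force: [1.9, -0.5, -3.0]
gripper_width: 0.178
```

```bash
python3 -c "
from t import *
report(dict(stage=([540,-165,120],86.5),place=([622,-165,105],86.5)))"
```

```text
t 16.5 pos [ 456.  -137.9  241.9] w 0.178 F [ 1.9 -0.5 -3. ] lean 30.3 dir -2.3
j [-0.7 -0.1  2.1  0.5  0.7 -0.9]
stage travel [-2.3  1.3 14.8] twist -0.8
place travel [-1.8  7.6 20.2] twist -0.8
```

Emit:
move_arm --rows '[{"travel":[-0.8,0.4,5],"twist":-0.8,"claw":1},{"travel":[-0.8,0.4,5],"twist":0,"claw":1},{"travel":[-0.7,0.4,4.3],"twist":0,"claw":1},{"travel":[0,0,0],"twist":0,"claw":1}]'

```text
time_s: 17.0
position: [533.0, -159.5, 113.7]
eef_rot: [0.18, 0.707, 0.66, 0.182]
wrist_force: [-0.3, 0.4, -2.6]
gripper_width: 0.183
```

```bash
python3 - <<'E'
from t import *
report(dict(place=([635,-165,100],86.5)))
o,p=shot('side','s2.png')
E
```

```text
t 17.0 pos [ 533.  -159.5  113.7] w 0.183 F [-0.3  0.4 -2.6] lean 29.6 dir -1.6
j [-0.6  0.3  2.1  0.9  0.3 -1.3]
place travel [0.1 8.2 6.2] twist -0.7
```

View pics/s2.png

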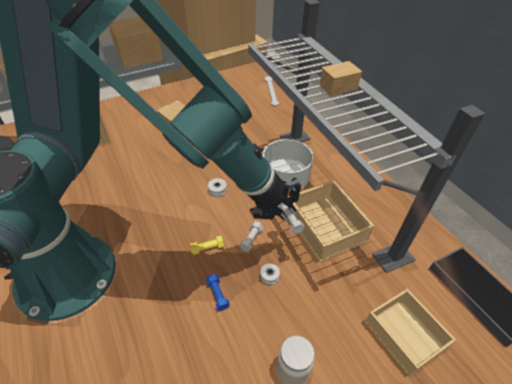

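Side view: the bolt hangs at (290,215), just in front of the box, and the wrist is well clear of the rail.

Emit:
move_arm --rows '[{"travel":[0,3,2],"twist":0,"claw":1},{"travel":[0,3,2.2],"twist":0,"claw":1},{"travel":[0,2.2,2],"twist":0,"claw":1},{"travel":[0,-0.7,1.2],"twist":0,"claw":1},{"travel":[0,0,0],"twist":0,"claw":1}]'

```text
time_s: 17.68
position: [635.0, -162.6, 96.7]
eef_rot: [0.182, 0.707, 0.658, 0.184]
wrist_force: [0.3, 0.7, -3.1]
gripper_width: 0.181
```

```bash
python3 - <<'E'
from t import *
report(dict(place=([635,-165,82],86.5)))
E
```

```text
t 17.68 pos [ 635.  -162.6   96.7] w 0.181 F [ 0.3  0.7 -3.1] lean 30.1 dir -1.7
j [-0.5  0.5  2.   0.7  0.3 -1.1]
place travel [-0.3 -0.7  1.3] twist -0.8
```

Down 15 mm more, release gently (partial opening), then back out.

Emit:
move_arm --rows '[{"travel":[0,-0.7,1.3],"twist":0,"claw":1},{"travel":[0,0,0],"twist":0,"claw":0.6},{"travel":[0,0,0],"twist":0,"claw":0.6},{"travel":[0,0,-2],"twist":0,"claw":0.6},{"travel":[0,0,-5],"twist":0,"claw":0.6},{"travel":[0,-2,-5],"twist":0,"claw":0.6},{"travel":[0,-2,-5],"twist":0,"claw":0.6}]'

```text
time_s: 18.55
position: [515.3, -158.9, 221.1]
eef_rot: [0.189, 0.706, 0.657, 0.185]
wrist_force: [-0.2, -0.6, 0.4]
gripper_width: 0.4
```

```bash
python3 - <<'E'
from t import *
report(dict(short=([458,-109,90],36.9)))
for n in ['top','side']:
    o,p=shot(n)
    for t in ['bolt_long','bolt_short','box']:
        for d in r.place_of(t,p): print(n,t,round(d['conf'],2),cam2w(p,d['xyz']))
E
```

```text
t 18.55 pos [ 515.3 -158.9  221.1] w 0.4 F [-0.2 -0.6  0.4] lean 30.7 dir -2.6
j [-0.6  0.1  2.1  0.5  0.6 -0.9]
short travel [  4.4 -11.9   8.2] twist 44.6
top bolt_long 0.7 [ 639.5 -169.2   21.5]
top bolt_short 0.67 [ 456.5 -112.4   10.4]
top bolt_short 0.48 [338.1 -86.2  14. ]
top box 0.75 [ 655.1 -167.7   -0.6]
top box 0.59 [ 631.5 -495.4    0.1]
side bolt_long 0.86 [ 636.6 -164.6   19.3]
side bolt_short 0.7 [340.5 -83.   13.3]
side bolt_short 0.66 [ 310.3 -218.1   15.8]
side bolt_short 0.63 [ 457.8 -110.9   15.1]
side box 0.63 [ 634.3 -489.2    1.9]
side box 0.57 [ 658.  -166.8    0.4]
```

```bash
python3 - <<'E'
from t import *
report(dict(short=([420,-110,120],36.9)))
E
```

```text
t 18.95 pos [ 516.8 -158.7  218.3] w 0.402 F [ 0.4  0.5 -0.1] lean 30.6 dir -2.3
j [-0.6  0.1  2.1  0.5  0.6 -0.9]
short travel [  4.  -13.6   3.4] twist 44.7
```

Emit:
move_arm --rows '[{"travel":[1.4,-4.6,1.2],"twist":0,"claw":0.55},{"travel":[1.3,-4.5,1.1],"twist":0,"claw":0.55},{"travel":[1.3,-4.5,1.1],"twist":0,"claw":0.55},{"travel":[0,0,0],"twist":10.5,"claw":0.55},{"travel":[0,0,0],"twist":10.5,"claw":0.55},{"travel":[0,0,0],"twist":10.5,"claw":0.55},{"travel":[0,0,0],"twist":10.5,"claw":0.55},{"travel":[0,0,0],"twist":3,"claw":0.55}]'

```text
time_s: 19.95
position: [429.2, -112.9, 118.6]
eef_rot: [0.093, 0.908, 0.332, 0.238]
wrist_force: [-0.4, -0.1, 0.4]
gripper_width: 0.446
```

```bash
python3 - <<'E'
from t import *
o,p=shot('wrist')
for d in r.place_of('bolt_short',p)[:3]: print(round(d['conf'],2),cam2w(p,d['xyz'],o))
report(dict(short=([457,-110,14],36.9)))
E
```

```text
0.77 [ 458.2 -106.7   11.4]
0.65 [ 654.3 -162.     2.7]
t 20.05 pos [ 429.2 -112.9  118.7] w 0.452 F [0.5 0.2 0.7] lean 29.6 dir -1.3
j [-0.7  0.2  2.4  1.1  0.3 -0.8]
short travel [-1.8 -2.1 10.5] twist -0.5
```

Emit:
move_arm --rows '[{"travel":[-1,-1.2,3],"twist":0,"claw":0.55},{"travel":[-0.8,-0.9,3],"twist":0,"claw":0.55},{"travel":[0,0,2],"twist":0,"claw":0.55}]'

```text
time_s: 20.42
position: [460.1, -116.3, 46.3]
eef_rot: [0.089, 0.908, 0.338, 0.231]
wrist_force: [0.3, -0.5, -0.3]
gripper_width: 0.449
```

```bash
python3 - <<'E'
from t import *
report(dict(short=([457.5,-109.5,14],36.9)))
E
```

```text
t 20.43 pos [ 460.1 -116.3   46.3] w 0.449 F [ 0.3 -0.5 -0.3] lean 28.7 dir -0.6
j [-0.6  0.4  2.4  1.9  0.3 -1.6]
short travel [-0.9 -1.7  2.7] twist 0.2
```

Emit:
move_arm --rows '[{"travel":[-0.5,-1,0.7],"twist":0,"claw":0.55},{"travel":[-0.4,-0.7,0.5],"twist":0,"claw":0.55},{"travel":[0,0,0],"twist":0,"claw":0.55}]'

```text
time_s: 20.8
position: [459.4, -112.5, 25.6]
eef_rot: [0.084, 0.909, 0.34, 0.225]
wrist_force: [0.6, 0.2, 0.1]
gripper_width: 0.448
```

```bash
python3 - <<'E'
from t import *
o,p=shot('wrist','w4.png')
for d in r.place_of('bolt_short',p)[:1]: print(round(d['conf'],2),cam2w(p,d['xyz'],o))
report(dict(short=([457.5,-109.5,14],36.9)),o)
E
```

```text
0.97 [ 458.  -105.9   16.9]
t 20.8 pos [ 459.4 -112.5   25.6] w 0.448 F [0.6 0.2 0.1] lean 27.8 dir 0.2
j [-0.6  0.5  2.4  2.   0.3 -1.8]
short travel [-0.3 -0.7  0.9] twist 0.7
```

View pics/w4.png

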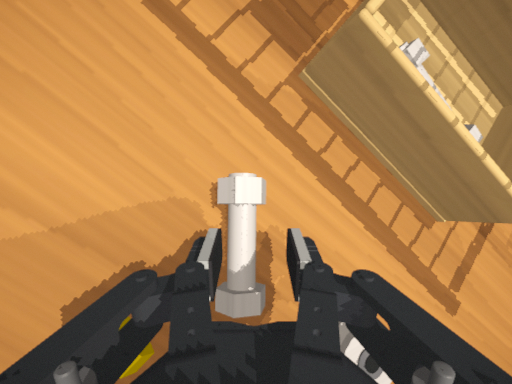

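Wrist view: the short bolt runs from (242,188) to (240,298) between the jaws at (210,245) and (298,245). The long bolt lies in the box at upper right.

Emit:
move_arm --rows '[{"travel":[-0.1,-0.6,0.6],"twist":0,"claw":0.55},{"travel":[-0.1,-0.2,0.9],"twist":0,"claw":0.6},{"travel":[0,0,0.2],"twist":0,"claw":1},{"travel":[0,0,0],"twist":0,"claw":1},{"travel":[0,0,0],"twist":0,"claw":1}]' --newtons 60

```text
time_s: 21.52
position: [464.6, -109.4, 10.1]
eef_rot: [0.084, 0.909, 0.341, 0.225]
wrist_force: [0.3, -0.2, -1.6]
gripper_width: 0.178
```

```bash
python3 - <<'E'
from t import *
report(dict(short=([457.5,-109.5,14],36.9)))
E
```

```text
t 21.52 pos [ 464.6 -109.4   10.1] w 0.178 F [ 0.3 -0.2 -1.6] lean 27.8 dir 0.1
j [-0.6  0.6  2.4  2.2  0.3 -1.9]
short travel [-0.3 -0.3 -0.7] twist 0.9
```

Emit:
move_arm --rows '[{"travel":[0,0,-3],"twist":0,"claw":1},{"travel":[0,0,-5],"twist":0,"claw":1},{"travel":[0,0,-5],"twist":0,"claw":1},{"travel":[0,0,0],"twist":-10.5,"claw":1},{"travel":[0,0,0],"twist":-10.5,"claw":1},{"travel":[0,0,0],"twist":-10.5,"claw":1},{"travel":[0,0,0],"twist":-10.5,"claw":1}]'

```text
time_s: 22.4
position: [438.6, -106.2, 86.6]
eef_rot: [0.16, 0.718, 0.65, 0.191]
wrist_force: [-0.1, -0.3, -0.8]
gripper_width: 0.18
```

```bash
python3 - <<'E'
from t import *
report(dict(stage=([530,-165,125],86.5),place=([632,-165,102],86.5)))
E
```

```text
t 22.4 pos [ 438.6 -106.2   86.6] w 0.18 F [-0.1 -0.3 -0.8] lean 28.8 dir 2.2
j [-0.7  0.3  2.4  1.4  0.3 -1.9]
stage travel [-4.8 10.4  0.9] twist -2.9
place travel [-4.2 18.2  7.9] twist -2.9
```

Emit:
move_arm --rows '[{"travel":[-2.4,4.5,-1],"twist":0,"claw":1},{"travel":[-2.4,4.5,0.5],"twist":-2.9,"claw":1},{"travel":[0,1.4,1.4],"twist":0,"claw":1},{"travel":[0,0,0],"twist":0,"claw":1}]'

```text
time_s: 22.9
position: [521.0, -150.8, 116.0]
eef_rot: [0.164, 0.697, 0.672, 0.189]
wrist_force: [-2.1, 0.5, -1.5]
gripper_width: 0.178
```

```bash
python3 - <<'E'
from t import *
report(dict(place=([632,-165,102],86.5)))
o,p=shot('side')
for d in r.place_of('bolt_short',p): print(round(d['conf'],2),cam2w(p,d['xyz'],o))
E
```

```text
t 22.9 pos [ 521.  -150.8  116. ] w 0.178 F [-2.1  0.5 -1.5] lean 29.0 dir 3.1
j [-0.6  0.3  2.1  0.9  0.4 -1.4]
place travel [-1.2  9.1  6.6] twist 0.6
0.8 [ 307.9 -218.4   18.7]
0.63 [341.9 -82.1  12.4]
0.48 [ 517.  -156.4  125.4]
```

Held. In, down and release.

Emit:
move_arm --rows '[{"travel":[-0.4,3,2],"twist":0,"claw":1},{"travel":[-0.4,3,2.2],"twist":0,"claw":1},{"travel":[-0.4,3.1,2.4],"twist":0,"claw":1},{"travel":[0,-0.8,1.5],"twist":0,"claw":1},{"travel":[0,0,0],"twist":0,"claw":1}]'

```text
time_s: 23.62
position: [623.9, -157.8, 78.2]
eef_rot: [0.156, 0.7, 0.671, 0.188]
wrist_force: [0.4, -0.6, -1.6]
gripper_width: 0.181
```

```bash
python3 - <<'E'
from t import *
report(dict(place=([632,-165,82],86.5)))
E
```

```text
t 23.62 pos [ 623.9 -157.8   78.2] w 0.181 F [ 0.4 -0.6 -1.6] lean 28.3 dir 4.1
j [-0.5  0.5  2.   0.8  0.4 -1.1]
place travel [-0.7  0.9  0. ] twist 0.2
```

Emit:
move_arm --rows '[{"travel":[-0.5,0.9,0.1],"twist":0,"claw":1},{"travel":[0,0,0],"twist":0,"claw":0.6},{"travel":[0,0,0],"twist":0,"claw":0.6},{"travel":[0,0,-2],"twist":0,"claw":0.6},{"travel":[0,0,-5],"twist":0,"claw":0.6},{"travel":[0,-2,-5],"twist":0,"claw":0.3},{"travel":[0,-2,-5],"twist":0,"claw":0}]'

```text
time_s: 24.5
position: [514.4, -167.9, 216.7]
eef_rot: [0.156, 0.7, 0.671, 0.188]
wrist_force: [0.0, -0.6, 1.0]
gripper_width: 0.81
```

```bash
python3 - <<'E'
from t import *
o,p=shot('top')
for t in ['bolt_short','wheel_small','wheel_large']:
    for d in r.place_of(t,p): print(t,round(d['conf'],2),cam2w(p,d['xyz']))
o,p=shot('side')
for t in ['bolt_short','wheel_small','wheel_large','box']:
    for d in r.place_of(t,p): print(t,round(d['conf'],2),cam2w(p,d['xyz']))
report(dict(ws=([405,-231,110],0)))
E
```

```text
bolt_short 0.58 [ 607.8 -172.6   22.2]
wheel_large 0.59 [448.2  94.8  -1.4]
bolt_short 0.67 [ 311.5 -218.8   16.6]
bolt_short 0.54 [342.5 -84.9  13.7]
bolt_short 0.53 [ 608.9 -170.    25.6]
wheel_small 0.66 [ 443.1 -232.3    0.1]
wheel_large 0.81 [448.   91.7  -2.3]
box 0.73 [ 637.1 -487.2    1. ]
box 0.63 [ 655.1 -168.8   -2.2]
box 0.27 [ 606.4 -170.8   26.3]
t 24.95 pos [ 515.9 -167.7  214.2] w 0.994 F [ 0.8 -0.8 -0.8] lean 28.2 dir 4.2
j [-0.7  0.1  2.   0.5  0.7 -1. ]
ws travel [ -7.2 -14.3   3.7] twist 88.2
```

Emit:
move_arm --rows '[{"travel":[-2.4,-4.8,1.2],"twist":0,"claw":0},{"travel":[-2.4,-4.8,1.2],"twist":0,"claw":0},{"travel":[-2.4,-4.7,1.3],"twist":10.6,"claw":0},{"travel":[0,0,0],"twist":10.6,"claw":0},{"travel":[0,0,0],"twist":10.6,"claw":0},{"travel":[0,0,0],"twist":10.6,"claw":0},{"travel":[0,0,0],"twist":10.6,"claw":0},{"travel":[0,0,0],"twist":10.6,"claw":0},{"travel":[0,0,0],"twist":10.6,"claw":0},{"travel":[0,0,0],"twist":10.6,"claw":0}]'

```text
time_s: 26.2
position: [406.3, -234.5, 99.8]
eef_rot: [-0.018, 0.97, 0.017, 0.24]
wrist_force: [-0.3, 0.3, -0.5]
gripper_width: 1.0
```

```bash
python3 - <<'E'
from t import *
o,p=shot('wrist','w5.png')
for d in r.place_of('wheel_small',p): print(round(d['conf'],2),cam2w(p,d['xyz'],o))
report(dict(ws=([442.5,-231.5,12],0)),o)
E
```

```text
0.75 [ 446.2 -231.5    3.9]
t 26.2 pos [ 406.3 -234.5   99.8] w 1.0 F [-0.3  0.3 -0.5] lean 27.8 dir 5.3
j [-1.   0.3  2.2  0.9  0.6 -0.3]
ws travel [-0.9  0.1  9.5] twist 2.7
```

Emit:
move_arm --rows '[{"travel":[-0.4,0,4],"twist":2.7,"claw":0.1},{"travel":[-0.4,0.1,3],"twist":0,"claw":0.15},{"travel":[0,0,1.8],"twist":0,"claw":0.15},{"travel":[0,0,0],"twist":0,"claw":0.15}]'

```text
time_s: 26.8
position: [442.1, -233.5, 14.3]
eef_rot: [-0.02, 0.971, 0.005, 0.239]
wrist_force: [0.2, -0.5, -0.2]
gripper_width: 0.855
```

```bash
python3 - <<'E'
from t import *
report(dict(ws=([443.5,-231.5,12],0)))
o,p=shot('wrist','w5.png')
E
```

```text
t 26.8 pos [ 442.1 -233.5   14.3] w 0.855 F [ 0.2 -0.5 -0.2] lean 27.7 dir 5.1
j [-0.9  0.5  2.2  1.4  0.4 -0.7]
ws travel [ 0.  -0.2  0.3] twist 1.3
```

View pics/w5.png

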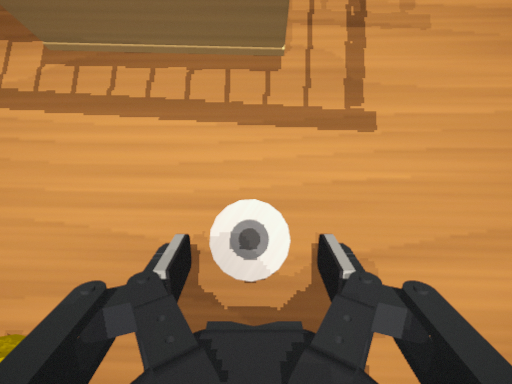

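Wrist view: the small wheel at (250,240) is centred between the pads at (178,255) and (332,255).

Emit:
move_arm --rows '[{"travel":[0,-0.1,0.9],"twist":0,"claw":0.15},{"travel":[0,0,0],"twist":0,"claw":1},{"travel":[0,0,0],"twist":0,"claw":1},{"travel":[0,0,0],"twist":0,"claw":1},{"travel":[0,0,-3],"twist":0,"claw":1},{"travel":[0,0,-5],"twist":0,"claw":1},{"travel":[0,0,-5],"twist":0,"claw":1}]' --newtons 50

```text
time_s: 27.72
position: [382.7, -237.2, 124.8]
eef_rot: [-0.02, 0.971, 0.008, 0.237]
wrist_force: [2.4, -0.4, -0.8]
gripper_width: 0.515
```

```bash
python3 - <<'E'
from t import *
report(dict(stage=([530,64,130],0),place=([655,64,110],0)))
E
```

```text
t 27.73 pos [ 382.7 -237.2  124.8] w 0.515 F [ 2.4 -0.4 -0.8] lean 27.5 dir 5.3
j [-1.1  0.2  2.2  0.8  0.7 -0.2]
stage travel [ 13.5 -29.7   7.6] twist 1.6
place travel [ 23.7 -29.4  15.1] twist 1.6
```

Emit:
move_arm --rows '[{"travel":[2.25,-4.95,1.25],"twist":0,"claw":1},{"travel":[2.25,-4.95,1.25],"twist":0,"claw":1},{"travel":[2.25,-4.95,1.25],"twist":0,"claw":1},{"travel":[2.25,-4.95,1.25],"twist":0,"claw":1},{"travel":[2.25,-4.95,1.25],"twist":0,"claw":1},{"travel":[2.25,-4.95,1.25],"twist":0,"claw":1},{"travel":[0,0,0],"twist":1.6,"claw":1}]'

```text
time_s: 28.6
position: [520.0, 27.2, 134.9]
eef_rot: [-0.014, 0.971, -0.012, 0.238]
wrist_force: [0.1, -0.1, -1.5]
gripper_width: 0.52
```

```bash
python3 - <<'E'
from t import *
report(dict(above=([635,64,115],0),place=([640,64,60],0)))
E
```

```text
t 28.6 pos [520.   27.2 134.9] w 0.52 F [ 0.1 -0.1 -1.5] lean 27.6 dir 2.7
j [-0.1  0.2  2.2  0.3  0.3  1.1]
above travel [ 9.2 -3.8  7.2] twist -1.1
place travel [ 7.1 -3.6 12.3] twist -1.1
```

Emit:
move_arm --rows '[{"travel":[2.3,-2,1.6],"twist":0,"claw":1},{"travel":[2.3,-1.8,1.8],"twist":0,"claw":1},{"travel":[2.3,0,1.9],"twist":0,"claw":1},{"travel":[2.3,0,1.9],"twist":0,"claw":1},{"travel":[0,0,0],"twist":0,"claw":1}]'

```text
time_s: 29.22
position: [634.7, 66.1, 114.3]
eef_rot: [-0.014, 0.972, -0.011, 0.236]
wrist_force: [-0.7, 0.3, -1.7]
gripper_width: 0.515
```

```bash
python3 - <<'E'
from t import *
report(dict(place=([643,64,60],0)))
E
```

```text
t 29.23 pos [634.7  66.1 114.3] w 0.515 F [-0.7  0.3 -1.7] lean 27.4 dir 2.7
j [-0.   0.4  2.   0.1  0.3  1.5]
place travel [-1.8  0.4  5.2] twist -0.9
```

Emit:
move_arm --rows '[{"travel":[-0.8,0.1,2.2],"twist":0,"claw":1},{"travel":[-0.7,0.1,2.2],"twist":0,"claw":1},{"travel":[0,0,0],"twist":0,"claw":0.3},{"travel":[0,0,0],"twist":0,"claw":0.3},{"travel":[0,0,-2],"twist":0,"claw":0.3},{"travel":[0,0,-5],"twist":0,"claw":0.3},{"travel":[-2,0,-5],"twist":0,"claw":0.2},{"travel":[-2,0,-5],"twist":0,"claw":0}]'

```text
time_s: 30.22
position: [523.4, 61.5, 207.3]
eef_rot: [-0.013, 0.971, -0.011, 0.237]
wrist_force: [0.2, 0.0, 1.6]
gripper_width: 0.978
```

```bash
python3 - <<'E'
from t import *
o,p=shot('top')
for t in ['wheel_small','wheel_large','tin']:
    for d in r.place_of(t,p): print(t,round(d['conf'],2),cam2w(p,d['xyz']))
o,p=shot('side')
for t in ['wheel_small','wheel_large','tin']:
    for d in r.place_of(t,p): print(t,round(d['conf'],2),cam2w(p,d['xyz']))
report(dict(wl=([412,94,80],0)))
E
```

```text
wheel_small 0.77 [630.7  65.    5.6]
tin 0.67 [662.8  63.6  -0.9]
wheel_small 0.57 [630.1  64.7   1.1]
wheel_large 0.79 [449.   95.6  -5.2]
tin 0.84 [664.   64.6  -5.7]
tin 0.19 [631.9  63.7  -0.6]
t 30.62 pos [525.1  61.6 204.5] w 0.998 F [ 0.7  0.2 -0.5] lean 27.3 dir 2.5
j [-0.   0.1  2.1  0.1  0.5  1.5]
wl travel [-15.8  -2.7   5.9] twist -1.0
```

Emit:
move_arm --rows '[{"travel":[-5.3,-0.9,2],"twist":0,"claw":0},{"travel":[-5.3,-0.9,2],"twist":0,"claw":0},{"travel":[-5.2,-0.9,1.9],"twist":0,"claw":0},{"travel":[0,0,0],"twist":0,"claw":0}]'

```text
time_s: 31.12
position: [415.0, 97.7, 108.7]
eef_rot: [-0.007, 0.978, -0.013, 0.209]
wrist_force: [0.4, 0.2, -0.1]
gripper_width: 1.001
```

```bash
python3 - <<'E'
from t import *
o,p=shot('wrist')
for d in r.place_of('wheel_large',p): print(round(d['conf'],2),cam2w(p,d['xyz'],o))
report(dict(wl=([447.5,94.5,12],0)),o)
E
```

```text
0.59 [447.6  93.2   2.8]
t 31.12 pos [415.   97.7 108.7] w 1.001 F [ 0.4  0.2 -0.1] lean 24.2 dir 1.1
j [ 0.1  0.2  2.3 -0.2  0.2  1.8]
wl travel [-1.   0.4 10.1] twist -1.4
```

Emit:
move_arm --rows '[{"travel":[-0.5,0.2,3.5],"twist":-1.4,"claw":0.05},{"travel":[-0.5,0.2,3.5],"twist":0,"claw":0.05},{"travel":[0,0,0],"twist":0,"claw":0.05}]'

```text
time_s: 31.6
position: [455.2, 100.7, 80.3]
eef_rot: [0.002, 0.981, -0.003, 0.193]
wrist_force: [-0.2, 0.0, -0.5]
gripper_width: 0.952
```

```bash
python3 - <<'E'
from t import *
report(dict(wl=([447.5,94,12],0)))
E
```

```text
t 31.6 pos [455.2 100.7  80.3] w 0.952 F [-0.2  0.  -0.5] lean 22.2 dir -0.9
j [ 0.1  0.3  2.3 -0.2  0.2  1.9]
wl travel [-3.3  0.6  6. ] twist -0.4
```

Emit:
move_arm --rows '[{"travel":[-2,0.3,2.5],"twist":0,"claw":0.05},{"travel":[-2,0.3,2],"twist":0,"claw":0.05},{"travel":[0,0,0],"twist":0,"claw":0.05}]'

```text
time_s: 31.98
position: [447.5, 102.2, 58.1]
eef_rot: [0.011, 0.985, -0.006, 0.173]
wrist_force: [-1.0, -0.5, 0.3]
gripper_width: 0.948
```

```bash
python3 - <<'E'
from t import *
report(dict(wl=([447.5,94,12],0)))
E
```

```text
t 31.98 pos [447.5 102.2  58.1] w 0.948 F [-1.  -0.5  0.3] lean 20.0 dir -4.1
j [ 0.1  0.3  2.3 -0.4  0.2  2.1]
wl travel [-1.6  0.7  4.3] twist -0.9
```

Emit:
move_arm --rows '[{"travel":[-1.5,1,1.6],"twist":0,"claw":0.05},{"travel":[-1,0.3,1.2],"twist":0,"claw":0.05},{"travel":[0,0,0],"twist":0,"claw":0.05}]'

```text
time_s: 32.35
position: [441.0, 93.6, 45.3]
eef_rot: [0.018, 0.987, -0.008, 0.16]
wrist_force: [0.6, -0.0, 0.8]
gripper_width: 0.947
```

```bash
python3 - <<'E'
from t import *
o,p=shot('wrist')
for d in r.place_of('wheel_large',p): print(round(d['conf'],2),cam2w(p,d['xyz'],o))
report(dict(wl=([447.5,94,12],0)))
E
```

```text
0.79 [447.4  95.5   3.3]
t 32.45 pos [441.2  93.7  45.6] w 0.946 F [-0.  -0.4  0.3] lean 18.5 dir -6.9
j [ 0.1  0.4  2.3 -0.4  0.2  2.1]
wl travel [-0.5 -0.2  3.4] twist -1.3
```

Emit:
move_arm --rows '[{"travel":[-0.8,-0.1,2],"twist":0,"claw":0.05},{"travel":[-0.8,0.1,1.5],"twist":0,"claw":0.05},{"travel":[0,0,0],"twist":0,"claw":0.05}]'

```text
time_s: 32.83
position: [444.4, 98.8, 25.5]
eef_rot: [0.025, 0.989, -0.009, 0.148]
wrist_force: [0.6, -0.4, -0.3]
gripper_width: 0.949
```

```bash
python3 - <<'E'
from t import *
o,p=shot('wrist','w6.png')
report(dict(wl=([447.5,94.5,12],0)))
E
```

```text
t 32.88 pos [444.3  98.8  25.7] w 0.953 F [-0.5 -0.9  0. ] lean 17.2 dir -10.3
j [ 0.1  0.4  2.2 -0.5  0.2  2.2]
wl travel [-0.1  0.4  1.4] twist -1.5
```

View pics/w6.png

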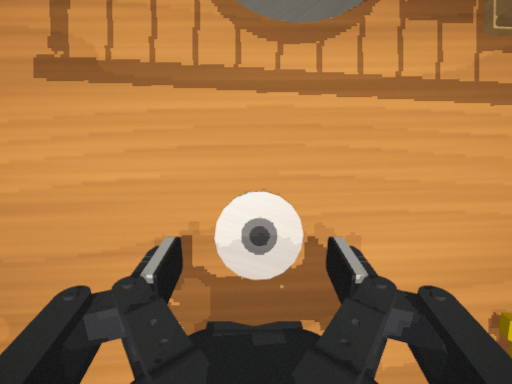

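Wrist view: the large wheel at (259,236) is centred between the pads at (163,258) and (348,258).

Emit:
move_arm --rows '[{"travel":[-0.3,0.4,1.2],"twist":0,"claw":0.05},{"travel":[-0.3,0.1,1.0],"twist":0,"claw":0.05},{"travel":[0,0,0],"twist":0,"claw":0.05}]'

```text
time_s: 33.25
position: [449.8, 96.1, 13.2]
eef_rot: [0.03, 0.99, -0.01, 0.141]
wrist_force: [0.4, 0.0, -0.4]
gripper_width: 0.949
```

```bash
python3 - <<'E'
from t import *
report(dict(wl=([447.5,94.5,12],0)))
E
```

```text
t 33.25 pos [449.8  96.1  13.2] w 0.949 F [ 0.4  0.  -0.4] lean 16.5 dir -12.7
j [ 0.1  0.5  2.2 -0.6  0.2  2.3]
wl travel [-0.3  0.2  0.1] twist -1.7
```

Emit:
move_arm --rows '[{"travel":[-0.5,0.1,0.9],"twist":0,"claw":0.05},{"travel":[0,0,0],"twist":0,"claw":1},{"travel":[0,0,0],"twist":0,"claw":1},{"travel":[0,0,0],"twist":0,"claw":1},{"travel":[0,0,-3],"twist":0,"claw":1},{"travel":[0,0,-5],"twist":0,"claw":1},{"travel":[0,0,-6],"twist":0,"claw":1},{"travel":[0,0,-6],"twist":0,"claw":1}]' --newtons 50

```text
time_s: 34.25
position: [390.3, 109.9, 200.4]
eef_rot: [0.032, 0.991, -0.01, 0.131]
wrist_force: [1.4, 0.1, -0.9]
gripper_width: 0.608
```

```bash
python3 - <<'E'
from t import *
np.set_printoptions(precision=2,suppress=True)
report(dict(up=([400,75,660],0))); print(rot(r.get_obs()))
E
```

```text
t 34.25 pos [390.32 109.88 200.44] w 0.608 F [ 1.35  0.12 -0.91] lean 15.5 dir -14.6
j [ 0.22  0.    2.11 -0.17  0.8   1.91]
up travel [ 12.9    6.29 -43.81] twist -1.7
[[ 0.97 -0.03  0.26]
 [-0.01 -1.   -0.07]
 [ 0.26  0.06 -0.96]]
```

Emit:
move_arm --rows '[{"travel":[1.6,0.4,-5.8],"twist":0,"claw":1},{"travel":[1.6,0.4,-5.8],"twist":0,"claw":1},{"travel":[1.6,0.4,-5.8],"twist":0,"claw":1},{"travel":[1.6,0.4,-5.8],"twist":0,"claw":1},{"travel":[1.6,0.4,-5.8],"twist":0,"claw":1},{"travel":[1.6,0.4,-5.8],"twist":0,"claw":1},{"travel":[1.6,0.4,-5.8],"twist":0,"claw":1},{"travel":[1.6,0.4,-5.8],"twist":0,"claw":1},{"travel":[4.6,0,-3],"twist":0,"claw":1},{"travel":[5.9,-0.2,1],"twist":0,"claw":1}]'

```text
time_s: 35.5
position: [477.2, 109.2, 749.1]
eef_rot: [0.03, 0.991, -0.008, 0.133]
wrist_force: [0.7, 1.0, -1.8]
gripper_width: 0.61
```

Emit:
move_arm --rows '[{"travel":[5.9,-0.2,1.6],"twist":0,"claw":1},{"travel":[5.9,-0.2,1.6],"twist":0,"claw":1},{"travel":[5.9,-0.2,1.6],"twist":0,"claw":1},{"travel":[5.9,-0.2,1.6],"twist":0,"claw":1},{"travel":[5.9,-0.2,1.6],"twist":0,"claw":1}]'

```text
time_s: 36.12
position: [760.0, 106.1, 703.3]
eef_rot: [0.028, 0.988, -0.006, 0.149]
wrist_force: [1.0, 0.0, -1.7]
gripper_width: 0.608
```

```bash
python3 - <<'E'
from t import *
report({})
E
```

```text
t 36.12 pos [760.  106.1 703.3] w 0.608 F [ 1.   0.  -1.7] lean 17.5 dir -10.8
j [ 0.1  0.5  0.2 -0.1  2.1  1.6]
```

Emit:
move_arm --rows '[{"travel":[6.2,-0.2,0],"twist":0,"claw":1},{"travel":[6.2,-0.2,0],"twist":0,"claw":1},{"travel":[6.2,-0.2,0],"twist":0,"claw":1},{"travel":[6.2,-0.2,-0.5],"twist":0,"claw":1},{"travel":[6.2,-0.2,-0.5],"twist":0,"claw":1},{"travel":[6.2,-0.2,-0.5],"twist":0,"claw":1}]'

```text
time_s: 36.88
position: [928.7, 91.0, 649.6]
eef_rot: [0.017, 0.967, 0.0, 0.254]
wrist_force: [0.0, -0.8, -1.8]
gripper_width: 0.61
```

```bash
python3 - <<'E'
from t import *
report(dict(front=([460,66,600],0)))
E
```

```text
t 36.88 pos [928.7  91.  649.6] w 0.61 F [ 0.  -0.8 -1.8] lean 29.5 dir -3.8
j [ 0.1  0.6  0.2 -0.1  1.8  1.6]
front travel [-43.3   2.7 -18.7] twist -0.5
```

Lean 29.5°, straight ahead. Back over the rail, then down in front of the tin.

Emit:
move_arm --rows '[{"travel":[-5.4,0.4,-2.7],"twist":0,"claw":1},{"travel":[-5.4,0.4,-2.7],"twist":0,"claw":1},{"travel":[-5.4,0.4,-2.7],"twist":0,"claw":1},{"travel":[-5.4,0.4,-2.7],"twist":0,"claw":1},{"travel":[-5.4,0.4,-2.7],"twist":0,"claw":1},{"travel":[-5.4,0.4,-2.7],"twist":0,"claw":1},{"travel":[-5.4,0.3,-2.7],"twist":0,"claw":1},{"travel":[-5.4,0,-2.5],"twist":0,"claw":1}]'

```text
time_s: 37.88
position: [444.6, 66.4, 603.6]
eef_rot: [0.018, 0.972, 0.001, 0.235]
wrist_force: [-0.8, -0.0, -1.1]
gripper_width: 0.606
```

```bash
python3 - <<'E'
from t import *
report(dict(front=([470,65,180],0)))
E
```

```text
t 37.88 pos [444.6  66.4 603.6] w 0.606 F [-0.8 -0.  -1.1] lean 27.3 dir -4.2
j [ 0.  -0.3  1.4 -0.1  1.5  1.6]
front travel [-17.1  -1.3  38.8] twist -0.5
```

Emit:
move_arm --rows '[{"travel":[-2.4,-0.2,5.6],"twist":0,"claw":1},{"travel":[-2.4,-0.2,5.6],"twist":0,"claw":1},{"travel":[-2.4,-0.2,5.6],"twist":0,"claw":1},{"travel":[-2.4,-0.2,5.6],"twist":0,"claw":1},{"travel":[-2.4,-0.2,5.6],"twist":0,"claw":1},{"travel":[-2.4,-0.2,5.6],"twist":0,"claw":1},{"travel":[-2,0,4.5],"twist":0,"claw":1},{"travel":[0,0,0],"twist":0,"claw":1}]'

```text
time_s: 38.88
position: [463.0, 64.7, 179.6]
eef_rot: [0.017, 0.972, 0.001, 0.235]
wrist_force: [-0.1, -0.5, -1.8]
gripper_width: 0.61
```

```bash
python3 - <<'E'
from t import *
report(dict(stage=([535,64,122],0),above=([645,64,115],0)))
E
```

```text
t 38.88 pos [463.   64.7 179.6] w 0.61 F [-0.1 -0.5 -1.8] lean 27.2 dir -4.0
j [ 0.   0.1  2.2 -0.1  0.4  1.7]
stage travel [ 3.8 -0.2  8.4] twist -0.3
above travel [13.2 -0.2 14.1] twist -0.3
```

Emit:
move_arm --rows '[{"travel":[1.9,0,4.2],"twist":0,"claw":1},{"travel":[1.9,0,3.7],"twist":0,"claw":1},{"travel":[2.5,0,1.3],"twist":0,"claw":1},{"travel":[2.5,0,1.3],"twist":0,"claw":1},{"travel":[2.5,0,1.5],"twist":0,"claw":1},{"travel":[2.2,0,1.5],"twist":0,"claw":1},{"travel":[0,0,0],"twist":0,"claw":1}]'

```text
time_s: 39.75
position: [659.1, 62.1, 137.4]
eef_rot: [0.017, 0.97, 0.002, 0.244]
wrist_force: [0.2, -0.5, -1.8]
gripper_width: 0.608
```

```bash
python3 - <<'E'
from t import *
report(dict(place=([648,64,75],0)))
E
```

```text
t 39.75 pos [659.1  62.1 137.4] w 0.608 F [ 0.2 -0.5 -1.8] lean 28.3 dir -3.9
j [ 0.   0.4  1.9 -0.1  0.4  1.7]
place travel [-3.9 -0.4  5. ] twist -0.4
```

Emit:
move_arm --rows '[{"travel":[-1.9,-0.2,2.4],"twist":0,"claw":1},{"travel":[-1.7,-0.1,2.4],"twist":0,"claw":1},{"travel":[0,0,0],"twist":0,"claw":1},{"travel":[0,0,0],"twist":0,"claw":0.2},{"travel":[0,0,0],"twist":0,"claw":0.2},{"travel":[0,0,-2],"twist":0,"claw":0.2},{"travel":[0,0,-5],"twist":0,"claw":0.2},{"travel":[-2,0,-5],"twist":0,"claw":0.2},{"travel":[-2,0,-5],"twist":0,"claw":0},{"travel":[-4,0,-4],"twist":0,"claw":0}]'

```text
time_s: 41.0
position: [485.5, 69.7, 243.8]
eef_rot: [0.017, 0.966, 0.001, 0.258]
wrist_force: [0.1, -0.8, 0.1]
gripper_width: 1.0
```

```bash
python3 - <<'E'
from t import *
o,p=shot('top','f1.png')
for t in ['wheel_small','wheel_large','tin','bolt_long','bolt_short','box']:
    for d in r.place_of(t,p): print(t,round(d['conf'],2),cam2w(p,d['xyz']))
o,q=shot('side')
for t in ['wheel_small','wheel_large','tin','jar','carton']:
    for d in r.place_of(t,q): print(t,round(d['conf'],2),cam2w(q,d['xyz']))
report({})
im=np.hstack([cv2.resize(p['frame'][80:200,130:360],None,fx=1.7,fy=2),cv2.resize(q['frame'][110:290,220:400],(400,240))])
cv2.imwrite('pics/f2.png',im[:,:,::-1])
E
```

```text
wheel_small 0.69 [631.6  62.2   6.4]
wheel_large 0.67 [702.9  59.5  34.8]
tin 0.94 [663.5  59.7  -2.1]
bolt_long 0.66 [ 639.4 -166.2   18.7]
bolt_short 0.72 [ 608.5 -170.6   20.9]
bolt_short 0.7 [337.2 -84.7  13.4]
bolt_short 0.51 [ 307.7 -216.5   12.6]
box 0.94 [ 633.3 -494.7    1.9]
box 0.59 [ 656.7 -166.9   -3.7]
box 0.51 [454.9 448.9   1.5]
wheel_small 0.52 [629.1  63.   -0.1]
wheel_large 0.63 [701.4  55.6  32.6]
tin 0.98 [664.3  62.9  -1.1]
jar 0.86 [ 384.1 -439.7    3.3]
carton 0.64 [449.6 452.8   0.1]
carton 0.37 [663.9  66.   -2.7]
t 41.65 pos [484.2  69.5 238.8] w 0.997 F [-0.8  0.3 -0.5] lean 29.4 dir -3.8
j [ 0.  -0.   2.1 -0.1  0.5  1.7]
```

View pics/f2.png

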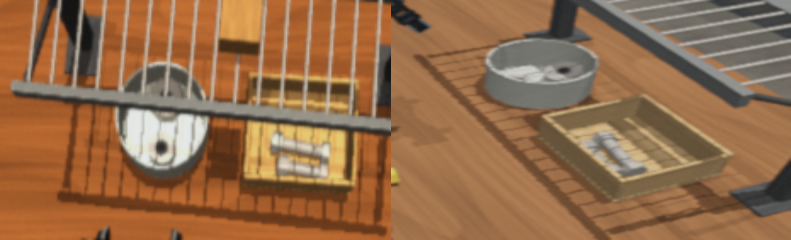

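The picture shows both bolts on the box floor and both wheels inside the tin, the large one leaning at the back wall. Neither container has moved. Handing in.

```bash
python3 -c "
from station import r
print(r.hand_in())"
```

```text
the job is handed in; nothing more can be done
None
```

The job is handed in at about 41.7 s of the 72 s allowed. The long and short bolts went into the large wooden box and the small and large wheels into the tin, in that order.

- **Contents:** the last top and side views, and the networks, agree that both bolts lie in the box and both wheels are inside the tin. The large wheel does not lie flat: it leans against the back wall of the tin, with its origin at about z 34 mm.
- **Surroundings:** the box and tin are where they were found, to within the few mm the measurement allows. Of the bystanders, the jar and carton also read the same to within about 10 mm. The blue and yellow bolts and the small box were not touched.
- **Shelf:** the checks I printed showed no contact with the rail or the bins. The largest wrist force I saw was about 32 N, in free air high above the bench, and I took it to be from acceleration.
- **Joint limit:** joint 4 read −0.964 in that same free-air pose, at its stated lower limit of −0.96. It touched that limit again while I picked the long bolt.

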